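# Swing a loaded ripening board into line and fill it

### The job

Slide the light wooden cheese board, with the golden cheese riding on it, along its length until its notched end sits home against the green post, and only then, with the notch kept on the post, swing the board about the post until it lies in line along the back rail. Slide it, do not lift it, and leave the golden cheese in its place on the board. Then set the red cheese down, upright and without dropping it, centred on the empty ring on the board, let go, and leave the other cheeses and the jar alone.

Things in the scene. Friction and masses are not known exactly. Their poses are not given: they have to be found in the camera images.
- bed: fixed dark wooden rack bed, a slab 12 mm thick lying on the table. Origin at table height; it runs from -190 to +120 mm in its x (away from the robot) and from -190 to +190 mm in its y. The post stands at bed x = +50, y = -150 mm. A board in line has its x axis along the bed's +y
- rail (a point): middle of the top front edge of the back rail, a fixed medium-brown strip 20 mm wide, 330 mm long along the bed's y, top 28 mm above the table, front face at bed x = +88 mm. A board in line has its long edge 3 mm short of this face
- post (a point): point on the axis of the fixed upright green steel post, 18 mm above the bed's top; the post is 18 mm in diameter and its top is 87 mm above the table; the flange at its foot is only painted on
- board: loose light wooden board, 311 x 70 x 18 mm, 0.32 kg, sliding flat on the bed. x runs along it from notched end to knob end, z up; origin at underside height, where the post's axis lies when the notch is home. On its centre line: golden cheese at x = 90, empty ring at 180, knob at 270 mm. It starts 25 to 50 mm off the post, knob end swung 24 to 36 degrees out of line towards the robot
- notch (a point): bottom of the board's notch, at board x = +13 mm, at the underside: a 90 degree V in the middle of the end, 48 mm wide at its mouth; the end's two corners are at board x = -11 mm, the far end at x = +300 mm
- knob_top (a point): centre of the top of the board's knob: an upright blue plastic round peg fixed to the board, 26 mm in diameter, 50 mm high above the board's top face, to slide the board by
- place_inner (a point): centre of the ring on the board's top face under the golden cheese
- place_empty (a point): centre of the empty ring drawn on the board's top face (64 mm in diameter, flat), between the golden cheese and the knob
- gold_cheese: golden waxed wheel of hard cheese, rigid, a plain upright cylinder 56 mm in diameter and 45 mm high, about 0.12 kg; origin at the centre of its underside, z up; it stands loose on the board over the inner ring
- red_cheese: red waxed wheel of hard cheese, rigid, a plain upright cylinder 56 mm in diameter and 45 mm high, about 0.12 kg; origin at the centre of its underside, z up; it stands on the table beside the bed, left or right, in one of three places shared with the pale and the ash cheese
- pale_cheese: pale cream waxed wheel of hard cheese, rigid, a plain upright cylinder 56 mm in diameter and 45 mm high, about 0.12 kg; origin at the centre of its underside, z up; to be left alone
- ash_cheese: dark grey waxed wheel of hard cheese, rigid, a plain upright cylinder 56 mm in diameter and 45 mm high, about 0.12 kg; origin at the centre of its underside, z up; to be left alone
- jar: amber glass jar with a steel lid, 72 mm in diameter, 90 mm high, origin under its centre; to be left alone

How it is judged:
On the way, in this order (a step that is already met when the one before it is completed fails the run):
1. the board's notch is home on the post while the board is still out of line (horizontal distance between board and post below 0.006 m and angle between the x axis of board and the y axis of bed, either way round above 0.22 rad), for 0.1 s.
2. the board has been swung into line along the back rail with its notch on the post (horizontal distance between board and post below 0.006 m and angle between the x axis of board and the y axis of bed, either way round below 0.05 rad), for 0.2 s.
3. the red cheese stands on the board's empty ring (horizontal distance between red_cheese and place_empty below 0.014 m and angle between red_cheese's own z axis and vertical below 0.1 rad and z of red_cheese in the frame of board below 0.022 m), for 0.2 s.
At the end, for the whole second after the job is handed in: Notch home on the post (board origin within 6 mm of the post axis in plan), board within 0.05 rad of the rail's direction; red cheese upright on the board within 14 mm of the empty ring's centre; golden cheese upright on it within 15 mm of its ring's centre; all at rest (all of step 2 and all of step 3 and horizontal distance between gold_cheese and place_inner below 0.015 m and angle between gold_cheese's own z axis and vertical below 0.1 rad and z of gold_cheese in the frame of board below 0.022 m and linear speed of board below 0.01 m/s and linear speed of each of red_cheese, gold_cheese below 0.02 m/s); the robot touches nothing.
It fails at once if the board is swung to within 0.22 rad of the line with its notch more than 15 mm from home on the post (angle between the x axis of board and the y axis of bed, either way round below 0.22 rad and horizontal distance between board and post above 0.015 m).
It fails at once if the board is lifted or tipped (knob end or notch end more than 12 mm up) (height (world z) of board above 0.024 m or height (world z) of knob_top above 0.092 m).
It fails at once if the golden cheese is shifted more than 20 mm off its ring, or tipped (horizontal distance between gold_cheese and place_inner above 0.02 m or angle between gold_cheese's own z axis and vertical above 0.3 rad).
It fails at once if the red cheese falls onto the board (faster than 0.6 m/s over the ring, a fall of about 2 cm) (horizontal distance between red_cheese and place_empty below 0.04 m and linear speed of red_cheese above 0.6 m/s).
It fails at once if the pale cheese, the ash cheese or the jar is moved more than 30 mm (distance of any of pale_cheese, ash_cheese, jar from where it was at the start of the episode above 0.03 m).
It also fails if it takes over 64 s, if anything falls off the work surface, if the arm or the gripper's body presses on something with over 40 N, if the wrist force passes 120 N, or if a joint passes its speed limit or range.

### The arm

A 6-joint arm with a two-finger parallel gripper is mounted at the origin on the work surface. World frame = base frame: x ahead of the robot, y to its left, z up, the work surface at z = 0. Lengths are in m, angles in rad, forces in N, time in s.
With the tool pointing down it reaches from about 0.375 to 0.9 m from the base axis. Payload 3.1 kg.
Tool frame: the origin (TCP) lies at the very end of the fingers, on their centre line; the grasp point (between the pads) lies 19 mm behind it; z points along the fingers, y is the line along which they close (so a half turn about z gives the same grasp; the last joint's range is limited). The gripper opens to 87 mm and grips with 3 to 60 N. Pads are 19 mm wide; open, the fingers measure 117 mm over their backs; the gripper's body (75 mm by 190 mm) begins 51 mm behind the grasp point.
Start: joints at [1.109, 0.527, 1.433, -0, 1.181, -0.178], TCP at [0.174, 0.6, 0.184] pointing down, gripper open.
Joint ranges: [-3.08, 3.08], [-0.75, 2.2], [0.22, 2.44], [-1.43, 4.57], [0, 2.65], [-2.85, 2.85]. Speed limits (rad/s): [2.79, 2.79, 3.14, 3.14, 3.14, 3.14].

### API

Orientations are given as a unit quaternion [x, y, z, w].
In Python, from rig import status, viewer, robot gives the robot as it stands.
- The arm moves only by the tool arm_command, never from a script. Its arguments are lists of equal length, an entry for each row: "delta_rot": the turn, a rotation vector about the tool's x, y, z in degrees, a list of three; "delta_pos": the shift along the tool's x, y, z in m, a list of three; "gripper": the closure, from -1 (fully open) to 1 (shut). In form: {"delta_rot": [[rx, ry, rz], ...], "delta_pos": [[dx, dy, dz], ...], "gripper": [gripper, ...]}. A call has 1 to 12 rows; each row is the pose to reach, as a shift and turn from the pose commanded when the call began, along the tool's axes at that moment; what a row does not reach only later rows make up. A row lasts 1/12 s, in which the tool goes at most 41.7 mm and 7.16 degrees, less where a joint would pass 70% of its speed; a pose out of reach is approached as far as the arm can. A call with a gripper value outside its range is refused whole. The fingers move at their own pace and stop on an object; "grip_force" is the grip in N (left out, the last holds). Time passes only in rows, so rows that repeat a pose let the fingers close. It gives the time, the measured TCP pose, the force, the opening and the grip force at its end, in the units of the state.
- status.get_obs(): the state, without advancing time (a new reading comes with each control period).
- viewer.camera(name): name is "scene" or "top" or "wrist"; returns a dict with "pixels" (384x512x3 uint8, blue, green, red), "fx", "fy", "cx", "cy" (pixels), "k1" (the pictures are not rectified: a ray, as slopes to the right and down, at radius r is drawn at 1 + k1 r^2 times it, then the intrinsics apply), "pose" (4x4, takes a point from camera to world coordinates); the wrist camera has in their place "mount" (4x4, takes a point from camera to tool coordinates, whose origin is the TCP and whose axes are the flange's). Camera axes: x right, y down, z forward; pixel columns grow to the right and rows downward; lengths in m; the calibration is good to about 2 mm. A picture is of the moment at which its call begins: read the wrist's pose just before it. There is no depth.
- robot.hand_in(): hands the job in; it is judged then, once.
The state is a dict: "time": time; "q": joint angles; "joint_velocities": joint speeds; "joint_torque": joint torques, N m; "position": TCP position; "tool_rot": TCP orientation; "ft_force": force on the tool from outside, world axes, zero at the start; "moment": the same for the moment, N m; "grip_width": finger opening in m; "grip_force": force on a finger pad.
Only numpy, scipy, OpenCV 4.12 (cv2) and the standard library are available. Lean on these libraries where they do the work, as an engineer would, in place of code of your own. Each camera call takes 0.05 s, during which the arm holds its last target. There are 200 camera calls.

## Working session

There is one attempt and no reset: what is moved stays moved. The work goes in short steps, Python scripts to look and compute and a tool call to move; the robot and the scene stay as the last step left them, time stands still between calls to the robot, and variables do not carry over. Pictures are saved under pics/ and viewed, at most 10 in all, crops included, and the job is handed in when it is done.

Besides the shell and the picture viewer there is one more tool, called after "Request:" as name(argument=value, ...), one argument or row to a line, values as JSON. arm_command: Moves the arm, as the interface text tells. Its arguments: {"type":"object","properties":{"delta_rot":{"type":"array","items":{"type":"array","items":{"type":"number"}}},"delta_pos":{"type":"array","items":{"type":"array","items":{"type":"number"}}},"gripper":{"type":"array","items":{"type":"number"}},"grip_force":{"type":"number"}},"required":["delta_rot","delta_pos","gripper"]}

```bash
ls; mkdir -p pics; python3 - <<'E'
from rig import status, viewer, robot
import cv2,pickle,numpy as np
o=status.get_obs();print({k:np.round(v,4) for k,v in o.items()})
d={n:viewer.camera(n) for n in("scene","top")}
pickle.dump(d,open('d0.pkl','wb'))
for n in d:
    cv2.imwrite(f'pics/{n}0.png',d[n]['pixels']);print(n,{k:v for k,v in d[n].items() if k!='pixels'})
E
```

```text
pics
{'time': np.float64(0.0), 'q': array([ 1.1095,  0.5285,  1.4339,  0.    ,  1.1814, -0.1785]), 'joint_velocities': array([-0.0018, -0.0003,  0.0001,  0.0009, -0.001 ,  0.0009]), 'joint_torque': array([-1.20000e-03, -4.40045e+01, -1.76590e+01,  6.34000e-02,
        5.83000e-02, -2.00000e-04]), 'position': array([0.174 , 0.5994, 0.1831]), 'tool_rot': array([ 1.409e-01,  9.900e-01, -1.000e-03, -4.000e-04]), 'ft_force': array([-0.1675, -0.3277, -0.3709]), 'moment': array([ 0.0388,  0.0111, -0.0216]), 'grip_force': np.float64(0.0), 'grip_width': np.float64(0.087)}
scene {'fx': 397.9442904784604, 'fy': 397.9442904784604, 'cx': 251.73929386128245, 'cy': 185.76925739330997, 'k1': 0.006675497926451418, 'pose': array([[-0.63658731,  0.55375111, -0.53676467,  1.18462952],
       [ 0.77098367,  0.44029994, -0.46013058,  0.54371319],
       [-0.01846037, -0.70675008, -0.70722242,  0.92645052],
       [ 0.        ,  0.        ,  0.        ,  1.        ]])}
top {'fx': 380.2930118489968, 'fy': 380.2930118489968, 'cx': 260.3613710005588, 'cy': 188.1724819473846, 'k1': -0.0665358231518616, 'pose': array([[-0.0294278 , -0.99738779,  0.06596671,  0.49793186],
       [-0.99951121,  0.03005869,  0.00859166, -0.00157656],
       [-0.01055209, -0.06568163, -0.99778483,  0.95564959],
       [ 0.        ,  0.        ,  0.        ,  1.        ]])}
```

View pics/top0.png

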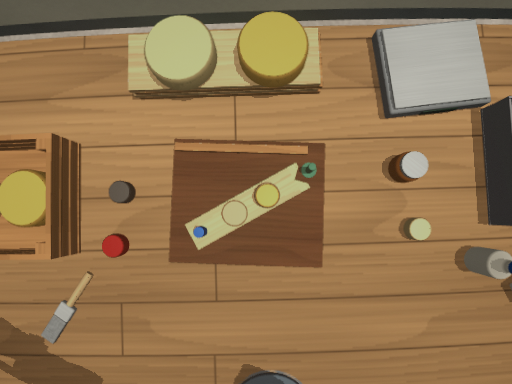

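View pics/scene0.png

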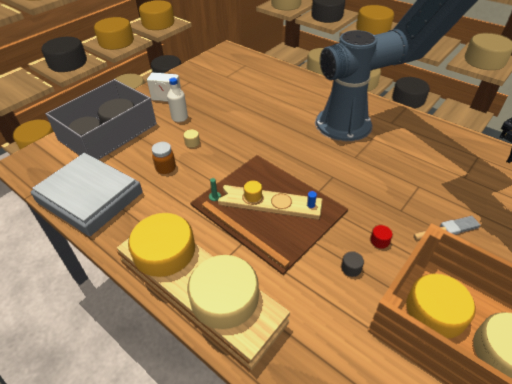

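The top view shows the post at about (309,170), the knob at (200,232), the gold cheese at (267,195), the empty ring at (234,213) and the red cheese at (114,245). The scene view agrees with this. Next I fit cylinder silhouettes to get positions.

```bash
cat > h.py <<'E'
import numpy as np,cv2
from scipy.optimize import least_squares
def proj(c,P):
    P=np.atleast_2d(P);T=np.linalg.inv(c['pose']);p=P@T[:3,:3].T+T[:3,3]
    s=p[:,:2]/p[:,2:];s=s*(1+c['k1']*(s**2).sum(1,keepdims=True))
    return s*[c['fx'],c['fy']]+[c['cx'],c['cy']]
def back(c,uv,z):
    return least_squares(lambda v:proj(c,[v[0],v[1],z])[0]-uv,[.5,0]).x
A=np.linspace(0,2*np.pi,48,endpoint=False)
def cyl(x,y,z0,z1,r):
    return np.array([[x+r*np.cos(a),y+r*np.sin(a),z] for z in(z0,z1) for a in A])
def hullc(uv):
    h=cv2.convexHull(uv.astype(np.float32));m=cv2.moments(h);return np.array([m['m10'],m['m01']])/m['m00'],m['m00']
RNG={'red':((0,8),170,60),'blue':((108,130),150,60),'gold':((20,28),190,90),'green':((65,90),60,20)}
def blob(c,col,near,R=22):
    hsv=cv2.cvtColor(c['pixels'],cv2.COLOR_BGR2HSV).astype(int);(a,b),s,v=RNG[col]
    m=(hsv[...,0]>=a)&(hsv[...,0]<=b)&(hsv[...,1]>=s)&(hsv[...,2]>=v)
    yy,xx=np.mgrid[:m.shape[0],:m.shape[1]];m&=np.hypot(xx-near[0],yy-near[1])<R
    return np.array([xx[m].mean(),yy[m].mean()]),m.sum()
def fit(c,col,near,z0,z1,r,R=22):
    b,n=blob(c,col,near,R);f=lambda v:hullc(proj(c,cyl(*v,z0,z1,r)))[0]-b
    s=least_squares(f,back(c,b,z1),diff_step=1e-3).x
    return s,n,hullc(proj(c,cyl(*s,z0,z1,r)))[1]
E
python3 - <<'E'
from h import *;import pickle
d=pickle.load(open('d0.pkl','rb'))
O={'knob':('blue',.03,.08,.013),'post':('green',.012,.087,.009),'gold':('gold',.03,.075,.028),'red':('red',0,.045,.028)}
N={'top':dict(knob=(200,232),post=(309,170),gold=(267,195),red=(114,245)),'scene':dict(knob=(312,200),post=(214,188),gold=(253,190),red=(381,236))}
for c in d:
    for k,(col,*g) in O.items():
        s,n,a=fit(d[c],col,N[c][k],*g);print(c,k,s.round(4),n,round(a))
c=d['top'];
for nm,uv,z in[('bed',(174,141),.012),('bed',(325,141),.012),('bed',(323,267),.012),('bed',(169,264),.012),('railL',(175,151),.028),('railR',(307,154),.028),('ring',(234,213),.03)]: print(nm,uv,back(c,uv,z).round(4))
print('ring sc',back(d['scene'],(281,201),.03))
for n,r in(('top',(150,120,200,160)),):
    x,y,w,h=r;cv2.imwrite('pics/c0.png',cv2.resize(d[n]['pixels'][y:y+h,x:x+w],None,fx=4,fy=4)[:600,:800])
E
```

```text
scene knob [0.4543 0.1509] 99 145
scene post [ 0.6114 -0.1026] 118 120
scene gold [ 0.5288 -0.0158] 221 370
scene red [0.4264 0.37  ] 407 465
top knob [0.4592 0.155 ] 69 136
top post [ 0.5989 -0.1126] 83 83h.py:19: RuntimeWarning: Mean of empty slice.
  return np.array([xx[m].mean(),yy[m].mean()]),m.sum()
  ret = ret.dtype.type(ret / rcount)
Traceback (most recent call last):
  File "h.py", line 22, in fit
    s=least_squares(f,back(c,b,z1),diff_step=1e-3).x
                      ~~~~^^^^^^^^
  File "h.py", line 8, in back
    return least_squares(lambda v:proj(c,[v[0],v[1],z])[0]-uv,[.5,0]).x
           ~~~~~~~~~~~~~^^^^^^^^^^^^^^^^^^^^^^^^^^^^^^^^^^^^^^^^^^^^^
ValueError: Residuals are not finite in the initial point.
```

```bash
python3 - <<'E'
from h import *;import pickle
d=pickle.load(open('d0.pkl','rb'))
for n,l in dict(top=[(200,232),(267,195),(309,170),(114,245),(255,205),(220,190)],scene=[(312,200),(253,190),(214,188),(381,236),(253,184)]).items():
    hsv=cv2.cvtColor(d[n]['pixels'],cv2.COLOR_BGR2HSV)
    for u,v in l: print(n,(u,v),[hsv[v+j*4,u+i*4].tolist() for i,j in((0,0),(1,0),(-1,0),(0,1),(0,-1))])
c=[]
for n,(x,y,w,h) in(('top',(165,130,170,145)),('scene',(195,150,170,145))):
    c.append(cv2.resize(d[n]['pixels'][y:y+h,x:x+w],None,fx=4,fy=4,interpolation=cv2.INTER_CUBIC))
cv2.imwrite('pics/c0.png',c[0]);cv2.imwrite('pics/c1.png',c[1])
E
```

```text
top (200, 232) [[108, 152, 180], [113, 101, 68], [108, 156, 177], [108, 154, 177], [108, 152, 181]]
top (267, 195) [[29, 120, 189], [30, 119, 189], [29, 120, 189], [30, 119, 189], [29, 120, 189]]
top (309, 170) [[38, 78, 52], [63, 75, 102], [53, 74, 69], [67, 83, 139], [68, 81, 135]]
top (114, 245) [[2, 197, 170], [2, 194, 172], [2, 198, 169], [2, 198, 170], [2, 194, 171]]
top (255, 205) [[31, 73, 191], [16, 127, 116], [28, 76, 189], [29, 76, 189], [17, 121, 141]]
top (220, 190) [[12, 149, 106], [13, 149, 106], [13, 148, 107], [12, 149, 113], [13, 152, 111]]
scene (312, 200) [[108, 216, 111], [22, 102, 214], [112, 113, 95], [108, 213, 110], [108, 212, 215]]
scene (253, 190) [[25, 192, 237], [25, 195, 237], [25, 193, 237], [20, 205, 157], [25, 194, 237]]
scene (214, 188) [[73, 111, 76], [11, 163, 111], [15, 145, 120], [73, 112, 75], [72, 115, 73]]
scene (381, 236) [[0, 239, 202], [0, 236, 202], [1, 239, 191], [0, 235, 115], [0, 238, 201]]
scene (253, 184) [[25, 195, 237], [25, 195, 237], [24, 195, 237], [25, 195, 237], [19, 187, 169]]
```

View pics/c0.png

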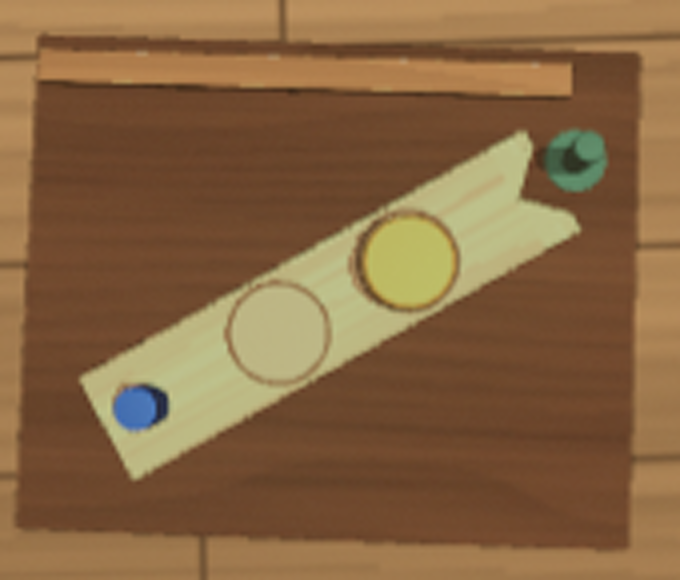

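Crop (4x, offset 165,130): ring (279,333), knob top (135,408), gold top (410,261), post top (590,147), flange (575,161). The bed corners and board corners are also clear enough to fit poses.

```bash
sed -i "s/^RNG=.*/RNG={'red':((0,6),170,60),'blue':((104,122),95,40),'gold':((18,30),110,90),'green':((60,90),60,20)}/" h.py; python3 - <<'E'
from h import *;import pickle
d=pickle.load(open('d0.pkl','rb'));c=d['top']
f=lambda p:np.array([165,130])+(np.array(p)+.5)/4-.5
def rigid(L,W):
    L,W=np.array(L),np.array(W)
    g=lambda v:((np.array([[np.cos(v[2]),-np.sin(v[2])],[np.sin(v[2]),np.cos(v[2])]])@L.T).T+v[:2]-W).ravel()
    s=least_squares(g,[.5,0,0 if abs(L[:,1]).max()>.1 else 2.]);return s.x,g(s.x).reshape(-1,2).round(4)
bw=[back(c,f(p),.012) for p in[(40,37),(640,55),(628,550),(17,528)]]
b,r=rigid([(.12,.19),(.12,-.19),(-.19,-.19),(-.19,.19)],bw);print('bed',b.round(4),r.tolist())
R=np.array([[np.cos(b[2]),-np.sin(b[2])],[np.sin(b[2]),np.cos(b[2])]]);print('post via bed',R@[.05,-.15]+b[:2])
print('post flange',back(c,f((575,161)),.012),'top',back(c,f((590,147)),.087))
P={'knob':back(c,f((135,408)),.08),'gold':back(c,f((410,261)),.075),'ring':back(c,f((279,333)),.03)}
print(P)
cw=[back(c,f(p),.03) for p in[(80,378),(134,481),(526,132),(580,232)]]
# board y = z cross x ; x from notch to knob (towards +y world) -> +y is toward -x world
bd,r=rigid([(.3,-.035),(.3,.035),(-.011,-.024-.008),(-.011,.032)],cw);print('board corners',bd.round(4),r.tolist())
bd2,r=rigid([(.27,0),(.09,0),(.18,0)],[P[k] for k in('knob','gold','ring')]);print('board pts',bd2.round(4),r.tolist())
for k,a in dict(red=('red',(114,245),0,.045,.028)).items(): print(k,fit(c,*a))
for k,a in dict(red=('red',(381,236),0,.045,.028),knob=('blue',(312,200),.03,.08,.013),post=('green',(214,188),.012,.087,.009),gold=('gold',(253,190),.03,.075,.028)).items(): print('sc',k,fit(d['scene'],*a,R=15))
E
```

```text
bed [ 0.5613  0.0382 -0.0627] [[0.0014, 0.0009], [0.0012, -0.001], [-0.0014, -0.0011], [-0.0012, 0.0012]]
post via bed [ 0.60185383 -0.11465248]
post flange [ 0.60243329 -0.11451911] top [ 0.60195353 -0.11447636]
{'knob': array([0.45998684, 0.15145057]), 'gold': array([ 0.54011997, -0.00920601]), 'ring': array([0.50084704, 0.07134605])}
board corners [ 0.5829 -0.0888  2.0473] [[-0.0005, 0.0003], [0.0005, -0.0], [-0.0028, -0.0008], [0.0027, 0.0005]]
board pts [ 0.5807 -0.0899  2.0335] [[0.0002, 0.0003], [0.0004, -0.0001], [-0.0005, -0.0001]]
red (array([0.42925256, 0.36960397]), np.int64(474), 558.1285479240469)
sc red (array([0.42679123, 0.3698299 ]), np.int64(386), 465.0713775434997)
sc knob (array([0.45410915, 0.15101583]), np.int64(117), 145.0816296292469)
sc post (array([ 0.61146457, -0.10230082]), np.int64(125), 119.54861232475378)
sc gold (array([ 0.53981863, -0.00682178]), np.int64(439), 375.85137982445303)
```

View pics/c1.png

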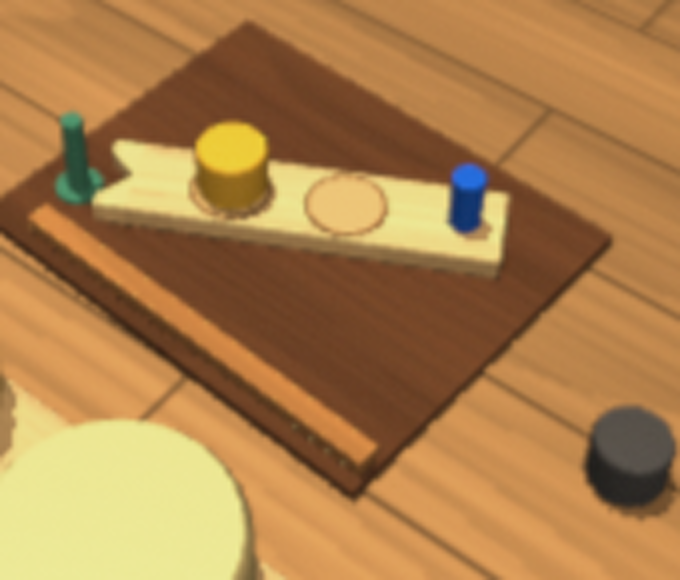

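The scene crop confirms the layout: knob top at crop (468,176), post top (72,120), gold top (232,141). Next is the move to above the knob.

```bash
cat >> h.py <<'E'
from scipy.spatial.transform import Rotation as Ro
def goal(x,y,z,yaw):
    # tool y along yaw, z down
    Y=np.array([np.cos(yaw),np.sin(yaw),0]);Z=np.array([0,0,-1.]);return np.array([x,y,z]),Ro.from_matrix(np.c_[np.cross(Y,Z),Y,Z])
def deltas(o,G,base=None):
    p,R=(np.array(o['position']),Ro.from_quat(o['tool_rot'])) if base is None else goal(*base)
    for g in G:
        P,Q=goal(*g);print('pos',R.inv().apply(P-p).round(4).tolist(),'rot',np.degrees((R.inv()*Q).as_rotvec()).round(2).tolist())
E
python3 - <<'E'
from h import *;import pickle;from rig import status
d=pickle.load(open('d0.pkl','rb'));c=d['scene'];f=lambda p:np.array([195,150])+(np.array(p)+.5)/4-.5
for n,p,z in[('knob',(468,176),.08),('post',(72,120),.087),('gold',(232,141),.075),('ring',(346,203),.03)]:print(n,back(c,f(p),z).round(4))
deltas(status.get_obs(),[(.46,.1515,.16,.469)])
E
```

```text
knob [0.4578 0.1515]
post [ 0.6011 -0.1123]
gold [ 0.5338 -0.0106]
ring [0.497  0.0713]
pos [-0.3996, -0.3504, 0.0237] rot [-0.11, 0.03, 46.92]
```

Request:
arm_command(
  delta_rot=[
    [0, 0, 7],
    [0, 0, 14],
    [0, 0, 21],
    [0, 0, 28],
    [0, 0, 35],
    [0, 0, 42],
    [-0.1, 0, 46.9],
    [-0.1, 0, 46.9],
    [-0.1, 0, 46.9],
    [-0.1, 0, 46.9],
    [-0.1, 0, 46.9],
    [-0.1, 0, 46.9],
  ],
  delta_pos=[
    [-0.033, -0.029, 0.002],
    [-0.067, -0.058, 0.004],
    [-0.1, -0.088, 0.006],
    [-0.133, -0.117, 0.008],
    [-0.166, -0.146, 0.01],
    [-0.2, -0.175, 0.012],
    [-0.233, -0.205, 0.014],
    [-0.266, -0.234, 0.016],
    [-0.3, -0.263, 0.018],
    [-0.333, -0.293, 0.02],
    [-0.366, -0.322, 0.022],
    [-0.399, -0.351, 0.024],
  ],
  gripper=[-1, -1, -1, -1, -1, -1, -1, -1, -1, -1, -1, -1],
)

```text
time: 1.1
position: [0.4429, 0.1768, 0.1613]
tool_rot: [0.523, 0.852, 0.001, -0.0]
ft_force: [0.7, 1.2, -0.2]
grip_width: 0.0869
grip_force: 0.0
```

Request:
arm_command(
  delta_rot=[
    [0, 0, 0],
    [0, 0, 0],
    [0, 0, 0],
    [0, 0, 0],
  ],
  delta_pos=[
    [0, 0, 0],
    [0, 0, 0],
    [0, 0, 0],
    [0, 0, 0],
  ],
  gripper=[-1, -1, -1, -1],
)

```text
time: 1.43
position: [0.4411, 0.1797, 0.1613]
tool_rot: [0.523, 0.853, 0.001, -0.001]
ft_force: [-1.2, -0.3, 0.6]
grip_width: 0.0868
grip_force: 0.0
```

```bash
python3 - <<'E'
from h import *;from rig import status,viewer
o=status.get_obs();print(o['position'],o['tool_rot'],o['time'])
w=viewer.camera('wrist');T=np.eye(4);T[:3,:3]=Ro.from_quat(o['tool_rot']).as_matrix();T[:3,3]=o['position'];w['pose']=T@w['mount']
cv2.imwrite('pics/w0.png',w['pixels'])
print(proj(w,[.459,.1515,.08]))
print(fit(w,'blue',proj(w,[.459,.1515,.06])[0],.03,.08,.013,R=90))
deltas(o,[(.459,.1515,.043,.469)])
E
```

```text
[0.44111905 0.17966112 0.16127483] [ 5.22657784e-01  8.52542244e-01  5.17893331e-04 -5.42826816e-04] 1.4333
[[260.83649397 219.04409256]]
(array([0.45946127, 0.15207527]), np.int64(838), 948.8122478413861)
pos [-0.0334, 0.0031, 0.1182] rot [0.02, -0.08, 0.11]
```

View pics/w0.png

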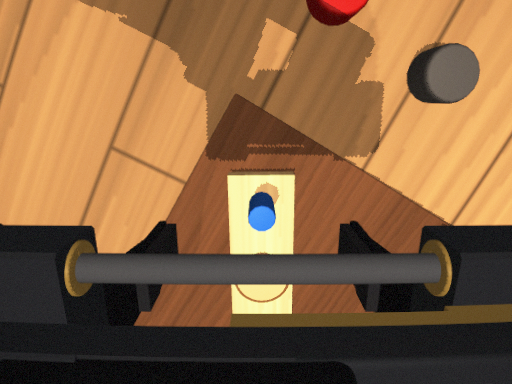

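The wrist view shows the knob at (261,211). The board edges are vertical in the image, so the yaw is aligned. Going down to grasp.

Request:
arm_command(
  delta_rot=[
    [0, 0, 0],
    [0, 0, 0],
    [0, 0, 0],
    [0, 0, 0],
    [0, 0, 0],
    [0, 0, 0],
    [0, 0, 0],
    [0, 0, 0],
    [0, 0, 0],
    [0, 0, 0],
    [0, 0, 0],
    [0, 0, 0],
  ],
  delta_pos=[
    [-0.018, 0.002, 0],
    [-0.034, 0.003, 0.01],
    [-0.034, 0.003, 0.03],
    [-0.034, 0.003, 0.055],
    [-0.034, 0.003, 0.08],
    [-0.034, 0.003, 0.1],
    [-0.034, 0.003, 0.113],
    [-0.034, 0.003, 0.118],
    [-0.034, 0.003, 0.118],
    [-0.034, 0.003, 0.118],
    [-0.034, 0.003, 0.118],
    [-0.034, 0.003, 0.118],
  ],
  gripper=[-1, -1, -1, -1, -1, -1, -1, -1, -1, 0.2, 0.3, 0.4],
  grip_force=15,
)

```text
time: 2.48
position: [0.4614, 0.1503, 0.0445]
tool_rot: [0.523, 0.852, 0.002, 0.001]
ft_force: [-0.2, -0.0, 0.5]
grip_width: 0.0743
grip_force: 0.0
```

Request:
arm_command(
  delta_rot=[
    [0, 0, 0],
    [0, 0, 0],
    [0, 0, 0],
    [0, 0, 0],
    [0, 0, 0],
    [0, 0, 0],
    [0, 0, 0],
    [0, 0, 0],
  ],
  delta_pos=[
    [0, 0, 0],
    [0, 0, 0],
    [0, 0, 0],
    [0, 0, 0],
    [0, 0, 0],
    [0, 0, 0],
    [0, 0, 0],
    [0, 0, 0],
  ],
  gripper=[0.4, 0.5, 0.6, 0.7, 0.8, 0.9, 1, 1],
)

```text
time: 3.15
position: [0.4606, 0.1499, 0.0434]
tool_rot: [0.523, 0.852, 0.001, 0.0]
ft_force: [-0.2, 0.0, -0.5]
grip_width: 0.0218
grip_force: 0.0
```

```bash
python3 - <<'E'
from h import *;from rig import status,viewer
o=status.get_obs();print(o['position'],o['tool_rot'],o['time'],o['ft_force'],o['grip_width'],o['grip_force'])
k=o['position'][:2];p=np.array([.602,-.1143])
# knob goal: distance .27 from post, in direction of present knob
v=k-p;print('knob-post',np.linalg.norm(v),'ang',np.arctan2(v[1],v[0]))
for a in (2.02,):
    g=p+.27*np.array([np.cos(a),np.sin(a)]);print(g);deltas(o,[(*g,o['position'][2],a-np.pi/2)])
E
```

```text
[0.46059323 0.14987342 0.04343696] [5.23285634e-01 8.52156974e-01 7.95082485e-04 6.59929769e-05] 3.15 [-0.1581243   0.04775742 -0.49537236] 0.02176378876902963 0.0
knob-post 0.29963890188581976 ang 2.062268077247713
[0.48475295 0.12891416]
pos [-0.0296, 0.0121, -0.0] rot [0.08, -0.04, 1.16]
```

```bash
python3 - <<'E'
from h import *;from rig import status,viewer
o=status.get_obs()
w=viewer.camera('wrist');s=viewer.camera('scene');o=status.get_obs();print(o['grip_width'],o['grip_force'])
i=s['pixels'][120:260,230:420];cv2.imwrite('pics/m1.png',np.vstack([cv2.resize(i,(400,296)),cv2.resize(w['pixels'],(400,300))]))
E
```

```text
0.013463603442232092 0.0
```

View pics/m1.png

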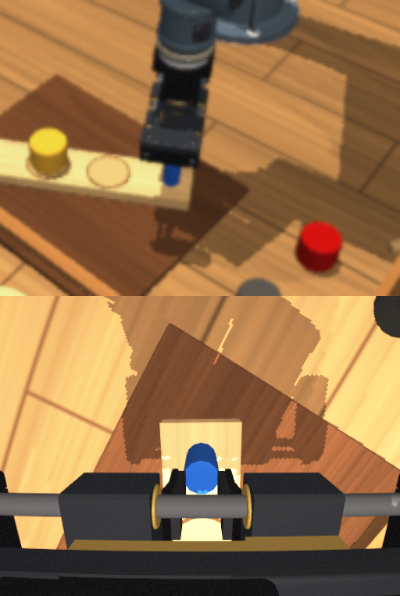

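The fingers closed to 13 mm next to the knob, and the wrist view shows the knob in front of them. Re-measuring where the knob is.

```bash
python3 - <<'E'
from h import *;from rig import status,viewer
o=status.get_obs();w=viewer.camera('wrist')
T=np.eye(4);T[:3,:3]=Ro.from_quat(o['tool_rot']).as_matrix();T[:3,3]=o['position'];w['pose']=T@w['mount']
print('mount',w['mount'].round(4).tolist(),w['fx'],w['k1'])
print('expected px top/bottom',proj(w,[[.459,.1515,.08],[.459,.1515,.03]]), 'TCP',proj(w,o['position']))
hsv=cv2.cvtColor(w['pixels'],cv2.COLOR_BGR2HSV);m=cv2.inRange(hsv,(100,90,40),(125,255,255))
m=cv2.morphologyEx(m,cv2.MORPH_OPEN,np.ones((3,3)));print(cv2.boundingRect(m))
yy,xx=np.nonzero(m);print([ (r,int(xx[yy==r].min()),int(xx[yy==r].max())) for r in range(yy.min(),yy.max()+1,6)])
t=viewer.camera('top');
print('gold',fit(t,'gold',(267,195),.03,.075,.028))
E
```

```text
mount [[0.001, -0.9642, -0.2652, 0.072], [1.0, 0.0015, -0.0016, 0.0006], [0.0019, -0.2652, 0.9642, -0.2015], [0.0, 0.0, 0.0, 1.0]] 327.11804794125953 -0.057414050091998715
expected px top/bottom [[255.68253636 233.5150063 ]
 [256.13301906 205.11511018]] TCP [[257.14448026 214.62735376]]
(236, 189, 43, 64)
[(189, 253, 263), (195, 243, 272), (201, 240, 274), (207, 239, 276), (213, 238, 277), (219, 237, 278), (225, 245, 271), (231, 245, 271), (237, 245, 271), (243, 245, 271), (249, 245, 271)]
gold (array([ 0.54014125, -0.00820716]), np.int64(525), 460.7916340880329)
```

```bash
python3 - <<'E'
from h import *;from rig import status,viewer
o=status.get_obs();w=viewer.camera('wrist');s=viewer.camera('scene');print(o['grip_width'],o['time'])
T=np.eye(4);T[:3,:3]=Ro.from_quat(o['tool_rot']).as_matrix();T[:3,3]=o['position'];w['pose']=T@w['mount']
def crop(c,x,y,W,H,k):
    i=cv2.resize(c['pixels'][y:y+H,x:x+W],None,fx=k,fy=k,interpolation=cv2.INTER_CUBIC)
    for P,col in(([.459,.1515,.08],(0,255,0)),([.459,.1515,.03],(0,255,0)),(o['position'],(0,0,255)),(o['position']+[0,0,.019],(0,255,255))):
        u=(proj(c,P)[0]-[x,y])*k;cv2.circle(i,tuple(int(v) for v in u),3,col,-1)
    return i
cv2.imwrite('pics/m2.png',np.hstack([crop(s,275,140,80,100,5),crop(w,176,160,160,200,2.5)]))
E
```

```text
0.005748839460679691 3.35
```

View pics/m2.png

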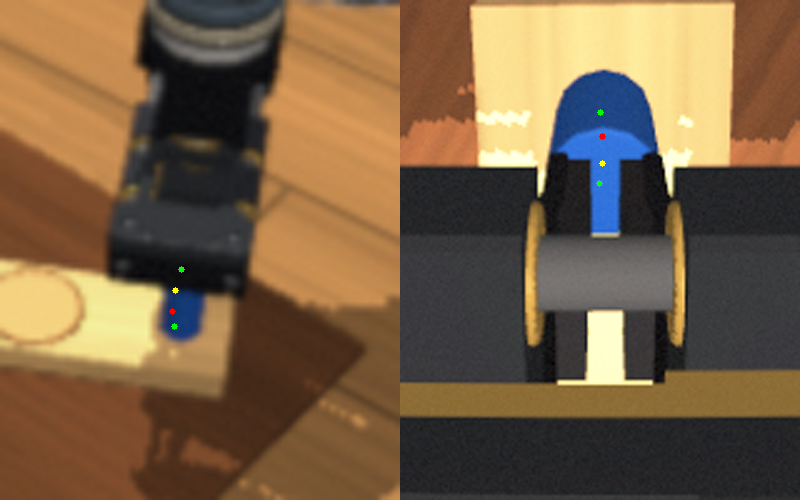

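```bash
python3 - <<'E'
from h import *;from rig import status;import pickle
o=status.get_obs();d=pickle.load(open('d0.pkl','rb'));s=d['scene']
M=np.array([[0.001,-0.9642,-0.2652,0.072],[1.0,0.0015,-0.0016,0.0006],[0.0019,-0.2652,0.9642,-0.2015],[0,0,0,1]])
w=dict(pose=M,fx=327.118,fy=327.118,cx=256,cy=192,k1=-.0574)
import rig
for z in(0,-.02,-.04,-.06,-.07,-.1):
    print(z,'rows x=+9.5,-9.5:',proj(w,[[.0095,.003,z],[-.0095,.003,z]])[:,1].round(0), 'cols y=3,13',proj(w,[[.0095,.003,z],[.0095,.013,z]])[:,0].round(0))
R=Ro.from_quat(o['tool_rot'])
for y in(.095,.04):
  for z in(0,-.04,-.07,-.11):
    print(y,z,proj(s,R.apply([[.0375,y,z],[-.0375,y,z]])+o['position']).round(0).tolist())
E
```

```text
0 rows x=+9.5,-9.5: [203. 230.] cols y=3,13 [260. 276.]
-0.02 rows x=+9.5,-9.5: [213. 243.] cols y=3,13 [261. 278.]
-0.04 rows x=+9.5,-9.5: [225. 258.] cols y=3,13 [261. 280.]
-0.06 rows x=+9.5,-9.5: [241. 277.] cols y=3,13 [262. 283.]
-0.07 rows x=+9.5,-9.5: [250. 288.] cols y=3,13 [262. 285.]
-0.1 rows x=+9.5,-9.5: [287. 332.] cols y=3,13 [263. 292.]
0.095 0 [[319.0, 229.0], [292.0, 224.0]]
0.095 -0.04 [[320.0, 219.0], [293.0, 215.0]]
0.095 -0.07 [[321.0, 212.0], [294.0, 208.0]]
0.095 -0.11 [[323.0, 202.0], [295.0, 198.0]]
0.04 0 [[321.0, 214.0], [295.0, 210.0]]
0.04 -0.04 [[322.0, 205.0], [296.0, 201.0]]
0.04 -0.07 [[323.0, 198.0], [297.0, 194.0]]
0.04 -0.11 [[325.0, 188.0], [298.0, 184.0]]
```

The images place the real fingertips about 42 mm above the reported TCP: they hide the knob's top, and the gripper body is offset by about the same amount. I'll open, lower to a height that is safe whether or not that's true, and close again.

Request:
arm_command(
  delta_rot=[
    [0, 0, 0],
    [0, 0, 0],
    [0, 0, 0],
    [0, 0, 0],
    [0, 0, 0],
    [0, 0, 0],
    [0, 0, 0],
    [0, 0, 0],
    [0, 0, 0],
    [0, 0, 0],
    [0, 0, 0],
    [0, 0, 0],
  ],
  delta_pos=[
    [0, 0, 0],
    [0, 0, 0],
    [0, 0, 0],
    [0, 0, 0],
    [0, 0, 0],
    [0, 0, 0],
    [0, 0, 0],
    [0, 0, 0],
    [0.001, 0, 0],
    [0.002, 0, 0],
    [0.002, 0, 0],
    [0.002, 0, 0],
  ],
  gripper=[-1, -1, -1, -1, -1, -1, -1, -1, -1, -1, -1, -1],
)

```text
time: 4.45
position: [0.4597, 0.1518, 0.0435]
tool_rot: [0.523, 0.852, 0.001, 0.0]
ft_force: [-0.1, 0.2, -0.4]
grip_width: 0.0743
grip_force: 0.0
```

Request:
arm_command(
  delta_rot=[
    [0, 0, 0],
    [0, 0, 0],
    [0, 0, 0],
    [0, 0, 0],
    [0, 0, 0],
    [0, 0, 0],
  ],
  delta_pos=[
    [0, 0, 0.004],
    [0, 0, 0.01],
    [0, 0, 0.016],
    [0, 0, 0.022],
    [0, 0, 0.026],
    [0, 0, 0.027],
  ],
  gripper=[-1, -1, -1, -1, -1, -1],
)

```text
time: 4.95
position: [0.459, 0.1516, 0.0154]
tool_rot: [0.523, 0.852, 0.0, -0.001]
ft_force: [-0.1, -0.2, 0.3]
grip_width: 0.0872
grip_force: 0.0
```

Request:
arm_command(
  delta_rot=[
    [0, 0, 0],
    [0, 0, 0],
    [0, 0, 0],
    [0, 0, 0],
    [0, 0, 0],
    [0, 0, 0],
    [0, 0, 0],
    [0, 0, 0],
    [0, 0, 0],
    [0, 0, 0],
  ],
  delta_pos=[
    [0, 0, 0],
    [0, 0, 0],
    [0, 0, 0],
    [0, 0, 0],
    [0, 0, 0],
    [0, 0, 0],
    [0, 0, 0],
    [0, 0, 0],
    [0, 0, 0],
    [0, 0, 0],
  ],
  gripper=[1, 1, 1, 1, 1, 1, 1, 1, 1, 1],
  grip_force=10,
)

```text
time: 5.78
position: [0.4598, 0.1517, 0.0165]
tool_rot: [0.523, 0.852, 0.001, 0.0]
ft_force: [0.8, 0.6, -0.0]
grip_width: 0.0281
grip_force: 0.0
```

Request:
arm_command(
  delta_rot=[
    [0, 0, 0],
    [0, 0, 0],
    [0, 0, 0],
    [0, 0, 0],
  ],
  delta_pos=[
    [0, 0, 0],
    [0, 0, 0],
    [0, 0, 0],
    [0, 0, 0],
  ],
  gripper=[1, 1, 1, 1],
)

```text
time: 6.12
position: [0.4597, 0.1517, 0.0165]
tool_rot: [0.523, 0.852, 0.001, 0.0]
ft_force: [0.4, 0.6, 0.4]
grip_width: 0.0259
grip_force: 10.0
```

Grasp confirmed: 26 mm opening at 10 N. Now sliding toward the post.

Request:
arm_command(
  delta_rot=[
    [0, 0, 0],
    [0, 0, 0],
    [0, 0, 0],
    [0, 0, 0],
    [0, 0, 0],
    [0, 0, 0],
    [0, 0, 0],
    [0, 0, 0],
    [0, 0, 0],
    [0, 0, 0],
    [0, 0, 0],
    [0, 0, 0],
  ],
  delta_pos=[
    [-0.001, 0, 0],
    [-0.003, 0, 0],
    [-0.006, 0.001, 0],
    [-0.009, 0.001, 0],
    [-0.012, 0.001, 0],
    [-0.015, 0.002, 0],
    [-0.018, 0.002, 0],
    [-0.021, 0.003, 0],
    [-0.024, 0.003, 0],
    [-0.026, 0.003, 0],
    [-0.028, 0.004, 0],
    [-0.029, 0.004, 0],
  ],
  gripper=[1, 1, 1, 1, 1, 1, 1, 1, 1, 1, 1, 1],
)

```text
time: 7.12
position: [0.4741, 0.1285, 0.0165]
tool_rot: [0.524, 0.852, 0.0, -0.002]
ft_force: [-3.0, 5.9, 3.8]
grip_width: 0.0257
grip_force: 10.0
```

Request:
arm_command(
  delta_rot=[
    [0, 0, 0],
    [0, 0, 0],
    [0, 0, 0],
    [0, 0, 0],
    [0, 0, 0],
  ],
  delta_pos=[
    [-0.001, 0, 0],
    [-0.002, 0, 0],
    [-0.003, 0, 0],
    [-0.004, 0, 0],
    [-0.004, 0, 0],
  ],
  gripper=[1, 1, 1, 1, 1],
)

```text
time: 7.53
position: [0.4747, 0.1261, 0.0164]
tool_rot: [0.524, 0.852, 0.0, -0.003]
ft_force: [-5.0, 9.2, 5.2]
grip_width: 0.0257
grip_force: 10.0
```

```bash
cat > look.py <<'E'
from h import *;from rig import status,viewer;import sys
o=status.get_obs();t=viewer.camera('top');s=viewer.camera('scene');print(o['position'].round(4),o['tool_rot'].round(4),o['time'],o['ft_force'].round(2),o['grip_width'],o['grip_force'])
p=np.array([.602,-.1143]);v=o['position'][:2]-p;print('tcp-post',np.linalg.norm(v),np.arctan2(v[1],v[0]))
a=cv2.resize(t['pixels'][130:275,165:335],(400,341),interpolation=cv2.INTER_CUBIC);b=cv2.resize(s['pixels'][150:295,195:365],(400,341),interpolation=cv2.INTER_CUBIC)
cv2.imwrite(sys.argv[1],np.hstack([a,b]))
E
python3 look.py pics/m3.png
```

```text
[0.4747 0.1261 0.0164] [ 5.241e-01  8.516e-01  4.000e-04 -3.300e-03] 7.5333 [-4.97  9.18  5.2 ] 0.02573320273715204 10.00636653508991
tcp-post 0.2719815304913457 2.0577666644242902
```

View pics/m3.png

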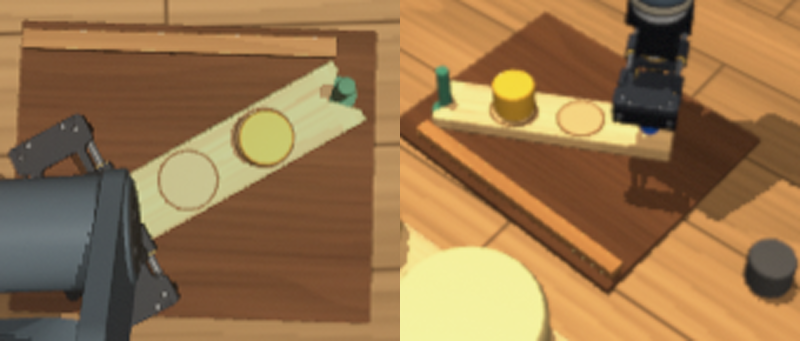

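The notch appears seated on the post with the gold cheese still on its ring. The contact force rose to about 10 N. Numeric check next, before the swing.

```bash
python3 - <<'E'
from h import *;from rig import viewer,status
t=viewer.camera('top');p=np.array([.602,-.1143])
f=lambda u:np.array([165,130])+(np.array(u)+.5)*.425-.5
g=fit(t,'gold',f((264,137)),.03,.075,.028)[0];r=back(t,f((189,180)),.03)
for n,x in(('gold',g),('ring',r)): v=x-p;print(n,x.round(4),np.linalg.norm(v),np.arctan2(v[1],v[0]))
# swing waypoints from assumed knob radius
o=status.get_obs();k=o['position'][:2]-p;a0=np.arctan2(k[1],k[0]);R=.270
yaw=2*np.arctan2(o['tool_rot'][1],o['tool_rot'][0])-np.pi/2;print('yaw',yaw)
b=(*o['position'][:2],o['position'][2],yaw)
for a in np.linspace(a0,1.508,13)[1:]: deltas(o,[(*(p+R*np.array([np.cos(a),np.sin(a)])),o['position'][2],yaw+a-a0)],b)
E
```

```text
gold [ 0.5556 -0.0334] 0.09327051562221172 2.0916713152144197
ring [0.5163 0.045 ] 0.1808695676654308 2.0645709898854685
yaw 0.4676410815441483
pos [-0.002, 0.0124, 0.0] rot [0.0, 0.0, 2.62]
pos [-0.0026, 0.0248, 0.0] rot [0.0, 0.0, 5.25]
pos [-0.0038, 0.0371, 0.0] rot [0.0, 0.0, 7.87]
pos [-0.0055, 0.0493, 0.0] rot [0.0, 0.0, 10.5]
pos [-0.0078, 0.0615, 0.0] rot [0.0, 0.0, 13.12]
pos [-0.0107, 0.0735, 0.0] rot [0.0, 0.0, 15.75]
pos [-0.0141, 0.0854, 0.0] rot [0.0, 0.0, 18.37]
pos [-0.018, 0.0971, 0.0] rot [0.0, 0.0, 21.0]
pos [-0.0225, 0.1086, 0.0] rot [0.0, 0.0, 23.62]
pos [-0.0275, 0.12, 0.0] rot [0.0, 0.0, 26.25]
pos [-0.033, 0.131, 0.0] rot [0.0, 0.0, 28.87]
pos [-0.039, 0.1418, 0.0] rot [0.0, 0.0, 31.5]
```

Ring to post is 0.181 m against a nominal 0.180 m, so the notch is home. Swinging in two halves.

Request:
arm_command(
  delta_rot=[
    [0, 0, 0.5],
    [0, 0, 1.5],
    [0, 0, 2.6],
    [0, 0, 3.9],
    [0, 0, 5.2],
    [0, 0, 6.6],
    [0, 0, 7.9],
    [0, 0, 9.2],
    [0, 0, 10.5],
    [0, 0, 11.8],
    [0, 0, 13.1],
    [0, 0, 14],
  ],
  delta_pos=[
    [0, 0.002, 0],
    [0, 0.007, 0],
    [-0.0005, 0.0125, 0],
    [-0.001, 0.0185, 0],
    [-0.001, 0.025, 0],
    [-0.0015, 0.031, 0],
    [-0.0025, 0.037, 0],
    [-0.003, 0.043, 0],
    [-0.004, 0.0495, 0],
    [-0.005, 0.0555, 0],
    [-0.0065, 0.0615, 0],
    [-0.007, 0.0655, 0],
  ],
  gripper=[1, 1, 1, 1, 1, 1, 1, 1, 1, 1, 1, 1],
  grip_force=15,
)

```text
time: 8.68
position: [0.5333, 0.1491, 0.0163]
tool_rot: [0.624, 0.781, -0.002, -0.005]
ft_force: [-7.5, 5.0, 6.3]
grip_width: 0.0255
grip_force: 14.9
```

```bash
cat > chk.py <<'E'
from h import *;from rig import viewer,status
o=status.get_obs();t=viewer.camera('top');p=np.array([.602,-.1143]);k=o['position'][:2]-p;a0=np.arctan2(k[1],k[0])
print('tcp',o['position'].round(4),np.linalg.norm(k).round(4),a0.round(4),o['ft_force'].round(1),o['time'])
R=.18/2
b=proj(t,[*(p+.09*np.array([np.cos(a0),np.sin(a0)])),.06])[0];g=fit(t,'gold',b,.03,.075,.028)[0];v=g-p;print('gold',np.linalg.norm(v).round(4),np.arctan2(v[1],v[0]).round(4))
yaw=2*np.arctan2(o['tool_rot'][1],o['tool_rot'][0])-np.pi/2;b=(*o['position'],yaw);print('yaw',yaw)
for a in np.linspace(a0,1.508,7)[1:]: deltas(o,[(*(p+np.linalg.norm(k)*np.array([np.cos(a),np.sin(a)])),o['position'][2],yaw+a-a0)],b)
E
python3 chk.py
```

```text
tcp [0.5333 0.1491 0.0163] 0.2722 1.8261 [-7.5  5.   6.3] 8.6833
gold 0.0931 1.8593
yaw 0.22306452668113108
pos [0.0001, 0.0144, 0.0] rot [0.0, 0.0, 3.04]
pos [-0.0006, 0.0288, 0.0] rot [0.0, 0.0, 6.08]
pos [-0.002, 0.0432, 0.0] rot [0.0, 0.0, 9.11]
pos [-0.0042, 0.0575, 0.0] rot [0.0, 0.0, 12.15]
pos [-0.0072, 0.0716, 0.0] rot [0.0, 0.0, 15.19]
pos [-0.0109, 0.0855, 0.0] rot [0.0, 0.0, 18.23]
```

Request:
arm_command(
  delta_rot=[
    [0, 0, 1.5],
    [0, 0, 3],
    [0, 0, 4.6],
    [0, 0, 6.1],
    [0, 0, 7.6],
    [0, 0, 9.1],
    [0, 0, 10.6],
    [0, 0, 12.2],
    [0, 0, 13.7],
    [0, 0, 15.2],
    [0, 0, 16.4],
    [0, 0, 17.3],
  ],
  delta_pos=[
    [0, 0.007, 0],
    [0, 0.0144, 0],
    [-0.0003, 0.0215, 0],
    [-0.0006, 0.0288, 0],
    [-0.0013, 0.036, 0],
    [-0.002, 0.0432, 0],
    [-0.003, 0.0503, 0],
    [-0.0042, 0.0575, 0],
    [-0.0055, 0.0645, 0],
    [-0.0072, 0.0716, 0],
    [-0.0085, 0.077, 0],
    [-0.0097, 0.081, 0],
  ],
  gripper=[1, 1, 1, 1, 1, 1, 1, 1, 1, 1, 1, 1],
)

```text
time: 9.73
position: [0.6172, 0.1572, 0.0163]
tool_rot: [0.734, 0.679, -0.002, -0.003]
ft_force: [-6.0, 2.7, 6.0]
grip_width: 0.0252
grip_force: 15.0
```

Request:
arm_command(
  delta_rot=[
    [0, 0, 0.4],
    [0, 0, 0.4],
    [0, 0, 0.4],
  ],
  delta_pos=[
    [0, 0.001, 0],
    [0, 0.001, 0],
    [0, 0.001, 0],
  ],
  gripper=[1, 1, 1],
)

```text
time: 9.98
position: [0.619, 0.157, 0.0163]
tool_rot: [0.737, 0.676, -0.001, -0.003]
ft_force: [-3.9, 2.6, 4.0]
grip_width: 0.0258
grip_force: 15.0
```

```bash
python3 chk.py; python3 look.py pics/m4.png
```

```text
tcp [0.619  0.157  0.0163] 0.2718 1.5082 [-3.9  2.6  4. ] 9.9833
gold 0.0928 1.5393
yaw -0.08505710394512178
pos [0.0, 0.0, 0.0] rot [0.0, 0.0, 0.0]
pos [0.0, 0.0, 0.0] rot [0.0, 0.0, 0.0]
pos [0.0, 0.0, 0.0] rot [0.0, 0.0, 0.01]
pos [0.0, 0.0, 0.0] rot [0.0, 0.0, 0.01]
pos [0.0, 0.0001, 0.0] rot [0.0, 0.0, 0.01]
pos [0.0, 0.0001, 0.0] rot [0.0, 0.0, 0.01]
[0.619  0.157  0.0163] [ 0.7365  0.6764 -0.0009 -0.0026] 10.0333 [-3.47  3.45  2.79] 0.025609584380932946 14.956128172343597
tcp-post 0.2718448693075949 1.5083572706374848
```

View pics/m4.png

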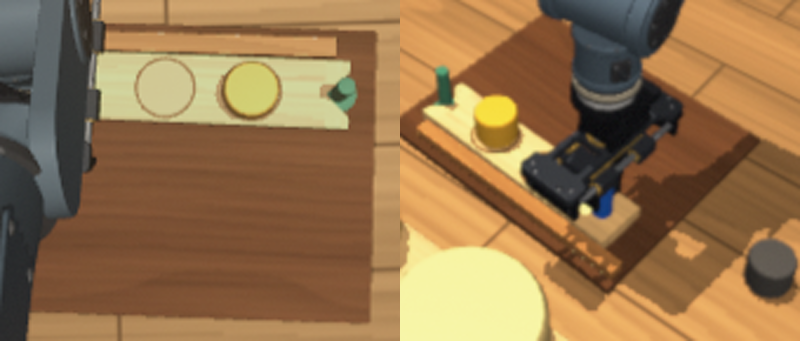

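The board lies in line along the rail with the gold cheese on its ring. Releasing the knob and heading for the red cheese.

Request:
arm_command(
  delta_rot=[
    [0, 0, 0],
    [0, 0, 0],
    [0, 0, 0],
    [0, 0, 0],
    [0, 0, 0],
    [0, 0, 0],
    [0, 0, 0],
    [0, 0, 0],
    [0, 0, 0],
    [0, 0, 0],
    [0, 0, 0],
    [0, 0, 0],
  ],
  delta_pos=[
    [0, 0, 0],
    [0, 0, 0],
    [0, 0, 0],
    [0, 0, 0],
    [0, 0, 0],
    [0, 0, 0],
    [0, 0, -0.01],
    [0, 0, -0.03],
    [0, 0, -0.06],
    [0, 0, -0.09],
    [0, 0, -0.12],
    [0, 0, -0.12],
  ],
  gripper=[-1, -1, -1, -1, -1, -1, -1, -1, -1, -1, -1, -1],
)

```text
time: 11.13
position: [0.6269, 0.1564, 0.1444]
tool_rot: [0.736, 0.677, 0.006, 0.004]
ft_force: [1.5, 0.0, -0.0]
grip_width: 0.0862
grip_force: 0.0
```

```bash
python3 - <<'E'
from h import *;from rig import status
o=status.get_obs();deltas(o,[(.40,.37,.13,-.063)])
E
```

```text
pos [0.1939, -0.2441, 0.0115] rot [0.85, -0.2, -1.19]
```

Request:
arm_command(
  delta_rot=[
    [0, 0, 0],
    [0, 0, 0],
    [0.5, 0, -1],
    [0.8, 0, -1.2],
    [0.8, 0, -1.2],
    [0.8, 0, -1.2],
    [0.8, 0, -1.2],
    [0.8, 0, -1.2],
    [0.8, 0, -1.2],
    [0.8, 0, -1.2],
    [0.8, 0, -1.2],
    [0.8, 0, -1.2],
  ],
  delta_pos=[
    [0.01, -0.012, 0],
    [0.03, -0.037, 0],
    [0.055, -0.069, 0],
    [0.08, -0.1, 0.005],
    [0.105, -0.132, 0.005],
    [0.13, -0.164, 0.005],
    [0.155, -0.195, 0.01],
    [0.175, -0.22, 0.01],
    [0.19, -0.239, 0.01],
    [0.194, -0.244, 0.01],
    [0.194, -0.244, 0.01],
    [0.194, -0.244, 0.01],
  ],
  gripper=[-1, -1, -1, -1, -1, -1, -1, -1, -1, -1, -1, -1],
)

```text
time: 12.13
position: [0.3944, 0.3695, 0.1263]
tool_rot: [0.729, 0.685, -0.004, -0.005]
ft_force: [-0.1, -0.7, 0.1]
grip_width: 0.0871
grip_force: 0.0
```

```bash
python3 - <<'E'
from h import *;from rig import status,viewer
o=status.get_obs();w=viewer.camera('wrist');t=viewer.camera('top');s=viewer.camera('scene')
T=np.eye(4);T[:3,:3]=Ro.from_quat(o['tool_rot']).as_matrix();T[:3,3]=o['position'];w['pose']=T@w['mount']
print(o['position'],o['time'])
print('red px',proj(w,[.428,.37,.022]),fit(w,'red',proj(w,[.428,.37,.022])[0],0,.045,.028,R=120))
p=np.array([.602,-.1143]);k,n,a=fit(t,'blue',proj(t,[.619,.156,.06])[0],.03,.08,.013);print('knob',k,n,a,np.linalg.norm(k-p),np.arctan2(*(k-p)[::-1]))
cv2.imwrite('pics/t5.png',np.hstack([cv2.resize(t['pixels'][130:275,165:335],(680,580),interpolation=cv2.INTER_CUBIC)]))
deltas(o,[(.428,.37,-.02,-.063)])
E
```

```text
[0.39442037 0.36946333 0.12631543] 12.1333
red px [[293.726704   175.61067344]] (array([0.42943733, 0.36901708]), np.int64(2986), 3367.2896508823615)
knob [0.62222428 0.16041653] 92 142.24693175696302 0.27545996943224654 1.497310171136619
pos [0.0025, 0.0354, 0.1459] rot [-0.76, -0.04, 0.08]
```

View pics/t5.png

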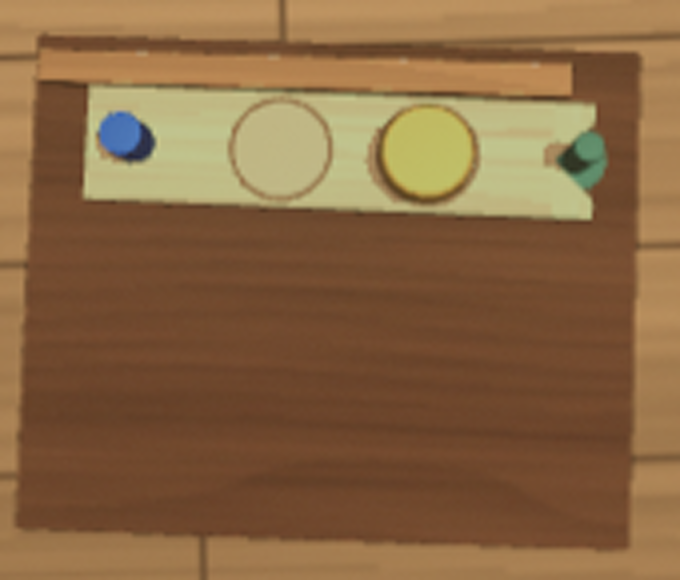

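The top view shows the board in line with its notch on the post. Ring is at crop (281,149), knob top (119,130), gold top (427,152). Moving over the red cheese.

Request:
arm_command(
  delta_rot=[
    [-0.7, 0, 0],
    [-0.7, 0, 0],
    [-0.7, 0, 0],
    [-0.7, 0, 0],
    [-0.7, 0, 0],
  ],
  delta_pos=[
    [0.001, 0.018, 0],
    [0.0015, 0.036, 0],
    [0.0015, 0.036, 0.02],
    [0.0015, 0.036, 0.03],
    [0.0015, 0.036, 0.03],
  ],
  gripper=[-1, -1, -1, -1, -1],
)

```text
time: 12.7
position: [0.4291, 0.3667, 0.0937]
tool_rot: [0.73, 0.684, -0.003, -0.002]
ft_force: [-0.8, 0.3, -0.3]
grip_width: 0.087
grip_force: 0.0
```

```bash
python3 - <<'E'
from h import *;from rig import status,viewer
t=viewer.camera('top');o=status.get_obs();print(o['position'],o['tool_rot']);deltas(o,[(.4293,.3692,-.02,-.063)])
f=lambda p:np.array([165,130])+(np.array(p)+.5)/4-.5
p=np.array([.602,-.1143])
for n,u,z in(('knob',(119,130),.08),('ring',(281,149),.03),('gold',(427,152),.075)):
    x=back(t,f(u),z);print(n,x,np.linalg.norm(x-p),np.arctan2(*(x-p)[::-1]))
q=[back(t,f(u),.03) for u in((90,85),(595,103),(84,199),(592,219))];print('edges ang',[np.arctan2(*(q[i]-q[i+1])[::-1]) for i in(0,2)])
r=[back(t,f(u),.028) for u in((40,80),(572,96))];print('rail',np.arctan2(*(r[0]-r[1])[::-1]))
E
```

```text
[0.42935896 0.36735925 0.0947012 ] [ 0.72949963  0.6839767  -0.0020545  -0.0013978 ]
pos [0.002, 0.0004, 0.1147] rot [-0.28, 0.06, -0.08]
knob [0.6211911  0.15772101] 0.272697132183549 1.50036297117467
ring [0.6133121  0.06730826] 0.18196022918497934 1.5085882228675533
gold [ 0.60331968 -0.02104554] 0.09326380056722014 1.5566458506053793
edges ang [np.float64(1.5034064314457531), np.float64(1.5009705221124738)]
rail 1.508652470763546
```

Request:
arm_command(
  delta_rot=[
    [0, 0, 0],
    [-0.3, 0, 0],
    [-0.3, 0, 0],
    [-0.3, 0, 0],
    [-0.3, 0, 0],
    [-0.3, 0, 0],
    [-0.3, 0, 0],
    [-0.3, 0, 0],
    [-0.3, 0, 0],
    [-0.3, 0, 0],
    [-0.3, 0, 0],
    [-0.3, 0, 0],
  ],
  delta_pos=[
    [0.002, 0, 0.01],
    [0.002, 0, 0.03],
    [0.002, 0, 0.055],
    [0.002, 0, 0.08],
    [0.002, 0, 0.1],
    [0.002, 0, 0.11],
    [0.002, 0, 0.114],
    [0.002, 0, 0.114],
    [0.002, 0, 0.114],
    [0.002, 0, 0.114],
    [0.002, 0, 0.114],
    [0.002, 0, 0.114],
  ],
  gripper=[-1, -1, -1, -1, -1, -1, -1, -1, 1, 1, 1, 1],
  grip_force=15,
)

```text
time: 13.75
position: [0.4313, 0.3716, -0.0167]
tool_rot: [0.729, 0.685, 0.003, 0.001]
ft_force: [-0.4, 1.1, -0.2]
grip_width: 0.0682
grip_force: 0.0
```

Request:
arm_command(
  delta_rot=[
    [0, 0, 0],
    [0, 0, 0],
    [0, 0, 0],
    [0, 0, 0],
    [0, 0, 0],
  ],
  delta_pos=[
    [0, 0, 0],
    [0, 0, 0],
    [0, 0, 0],
    [0, 0, 0],
    [0, 0, 0],
  ],
  gripper=[1, 1, 1, 1, 1],
)

```text
time: 14.17
position: [0.4304, 0.3712, -0.0173]
tool_rot: [0.729, 0.685, 0.002, 0.001]
ft_force: [-2.0, -0.4, 5.5]
grip_width: 0.0558
grip_force: 15.0
```

Red cheese gripped at 56 mm. Lifting, then carrying it.

Request:
arm_command(
  delta_rot=[
    [0, 0, 0],
    [0, 0, 0],
    [0, 0, 0],
    [0, 0, 0],
    [0, 0, 0],
    [0, 0, 0],
    [0, 0, 0],
    [0, 0, 0],
  ],
  delta_pos=[
    [0, 0, -0.008],
    [0, 0, -0.025],
    [0, 0, -0.05],
    [0, 0, -0.075],
    [0, 0, -0.09],
    [0, 0, -0.1],
    [0, 0, -0.1],
    [0, 0, -0.1],
  ],
  gripper=[1, 1, 1, 1, 1, 1, 1, 1],
)

```text
time: 14.83
position: [0.4301, 0.3709, 0.0823]
tool_rot: [0.729, 0.685, 0.002, 0.001]
ft_force: [-0.0, 0.4, -2.8]
grip_width: 0.0555
grip_force: 15.0
```

```bash
cat > rel.py <<'E'
from h import *;from rig import status,viewer
o=status.get_obs();P=o['position'];dz=P[2]+.0173
for n in('top','scene'):
    c=viewer.camera(n);b=proj(c,[P[0],P[1]-.002,dz+.022])[0]
    try: print(n,fit(c,'red',b,dz,dz+.045,.028))
    except Exception as e: print(n,'hidden')
w=viewer.camera('wrist');T=np.eye(4);T[:3,:3]=Ro.from_quat(o['tool_rot']).as_matrix();T[:3,3]=P;w['pose']=T@w['mount']
print(P,o['tool_rot'],o['ft_force'],o['grip_width'])
m=cv2.inRange(cv2.cvtColor(w['pixels'],cv2.COLOR_BGR2HSV),(0,150,50),(6,255,255));print('wrist red bbox',cv2.boundingRect(m),'model',[ (cv2.boundingRect(proj(w,cyl(P[0],P[1]+e,dz,dz+.045,.028)).astype(np.float32))) for e in(-.004,0)])
E
python3 rel.py; python3 - <<'E'
import sys;sys.path.insert(0,'.')
from h import *;from rig import status
deltas(status.get_obs(),[(.6136,.0685,.06,-.063)])
E
```

```text
top (array([0.43013753, 0.36046543]), np.int64(403), 712.6388967817766)
scene (array([0.44734227, 0.3863624 ]), np.int64(81), 552.4058671595994)
[0.43014415 0.3709235  0.08225746] [0.72898697 0.6845229  0.00223346 0.00118821] [-7.09374122e-04  3.80281636e-01 -2.82190660e+00] 0.055485071568673154
wrist red bbox (201, 186, 115, 125) model [(198, 186, 119, 132), (197, 179, 120, 132)]
pos [-0.2897, 0.203, 0.0213] rot [0.12, 0.01, 0.0]
```

Request:
arm_command(
  delta_rot=[
    [0, 0, 0],
    [0, 0, 0],
    [0, 0, 0],
    [0, 0, 0],
    [0, 0, 0],
    [0, 0, 0],
    [0, 0, 0],
    [0, 0, 0],
    [0, 0, 0],
    [0, 0, 0],
    [0, 0, 0],
    [0, 0, 0],
  ],
  delta_pos=[
    [-0.006, 0.004, -0.005],
    [-0.022, 0.015, -0.01],
    [-0.05, 0.035, -0.01],
    [-0.08, 0.056, -0.01],
    [-0.11, 0.077, -0.01],
    [-0.14, 0.098, -0.01],
    [-0.17, 0.119, -0.01],
    [-0.2, 0.14, -0.01],
    [-0.23, 0.161, -0.01],
    [-0.258, 0.181, -0.01],
    [-0.278, 0.195, -0.01],
    [-0.289, 0.203, -0.01],
  ],
  gripper=[1, 1, 1, 1, 1, 1, 1, 1, 1, 1, 1, 1],
)

```text
time: 15.98
position: [0.6164, 0.066, 0.0922]
tool_rot: [0.73, 0.683, 0.002, 0.002]
ft_force: [1.1, 0.1, -1.9]
grip_width: 0.0557
grip_force: 15.0
```

Request:
arm_command(
  delta_rot=[
    [0, 0, 0],
    [0, 0, 0],
    [0, 0, 0],
  ],
  delta_pos=[
    [0, 0, 0.01],
    [0, 0, 0.025],
    [0, 0, 0.03],
  ],
  gripper=[1, 1, 1],
)

```text
time: 16.23
position: [0.6115, 0.0709, 0.06]
tool_rot: [0.729, 0.685, 0.0, -0.001]
ft_force: [-0.2, 0.6, -1.2]
grip_width: 0.0556
grip_force: 15.0
```

```bash
python3 rel.py;python3 - <<'E'
import sys;sys.path.insert(0,'.')
from h import *;from rig import status
deltas(status.get_obs(),[(.6136,.0692,.0137,-.063)])
E
```

```text
top hidden
scene (array([0.60916297, 0.08081403]), np.int64(228), 454.8958313104231)
[0.61149748 0.07094056 0.05997484] [ 7.28894094e-01  6.84625100e-01  1.90670675e-04 -1.35494059e-03] [-0.24338441  0.61988828 -1.15679025] 0.05562198099405818
wrist red bbox (201, 186, 115, 124) model [(197, 186, 119, 132), (196, 179, 120, 132)]
pos [-0.0021, 0.0008, 0.0479] rot [0.06, -0.1, 0.1]h.py:19: RuntimeWarning: Mean of empty slice.
  return np.array([xx[m].mean(),yy[m].mean()]),m.sum()
  ret = ret.dtype.type(ret / rcount)
```

Request:
arm_command(
  delta_rot=[
    [0, 0, 0],
    [0, 0, 0],
    [0, 0, 0],
    [0, 0, 0],
    [0, 0, 0],
    [0, 0, 0],
    [0, 0, 0],
    [0, 0, 0],
    [0, 0, 0],
    [0, 0, 0],
  ],
  delta_pos=[
    [-0.001, 0.001, 0.005],
    [-0.002, 0.001, 0.012],
    [-0.002, 0.001, 0.02],
    [-0.002, 0.001, 0.028],
    [-0.002, 0.001, 0.034],
    [-0.002, 0.001, 0.038],
    [-0.002, 0.001, 0.041],
    [-0.002, 0.001, 0.043],
    [-0.002, 0.001, 0.044],
    [-0.002, 0.001, 0.044],
  ],
  gripper=[1, 1, 1, 1, 1, 1, 1, 1, 1, 1],
)

```text
time: 17.22
position: [0.6158, 0.0678, 0.0186]
tool_rot: [0.729, 0.684, 0.002, 0.001]
ft_force: [-0.1, -0.1, -1.2]
grip_width: 0.0555
grip_force: 15.0
```

Request:
arm_command(
  delta_rot=[
    [0, 0, 0],
    [0, 0, 0],
    [0, 0, 0],
  ],
  delta_pos=[
    [0, 0, 0.001],
    [0, 0, 0.002],
    [0, 0, 0.002],
  ],
  gripper=[1, 1, 1],
)

```text
time: 17.47
position: [0.6158, 0.0679, 0.0168]
tool_rot: [0.729, 0.685, 0.002, 0.001]
ft_force: [-0.1, 0.4, -0.5]
grip_width: 0.0558
grip_force: 15.0
```

Request:
arm_command(
  delta_rot=[
    [0, 0, 0],
    [0, 0, 0],
    [0, 0, 0],
    [0, 0, 0],
    [0, 0, 0],
  ],
  delta_pos=[
    [0.001, -0.002, 0],
    [0.001, -0.002, 0.001],
    [0.001, -0.002, 0.002],
    [0.001, -0.002, 0.003],
    [0.001, -0.002, 0.003],
  ],
  gripper=[1, 1, 1, 1, 1],
)

```text
time: 17.88
position: [0.6137, 0.069, 0.0135]
tool_rot: [0.729, 0.685, 0.002, 0.001]
ft_force: [-0.2, 0.1, -2.2]
grip_width: 0.0559
grip_force: 15.0
```

Request:
arm_command(
  delta_rot=[
    [0, 0, 0],
    [0, 0, 0],
    [0, 0, 0],
  ],
  delta_pos=[
    [0, 0, 0.001],
    [0, 0, 0.0015],
    [0, 0, 0.0015],
  ],
  gripper=[1, 1, 1],
)

```text
time: 18.13
position: [0.614, 0.069, 0.0128]
tool_rot: [0.729, 0.685, 0.002, 0.001]
ft_force: [-0.0, 0.1, 3.6]
grip_width: 0.0558
grip_force: 15.0
```

Contact: the vertical force is now +3.6 N. Releasing and retreating.

Request:
arm_command(
  delta_rot=[
    [0, 0, 0],
    [0, 0, 0],
    [0, 0, 0],
    [0, 0, 0],
    [0, 0, 0],
    [0, 0, 0],
    [0, 0, 0],
    [0, 0, 0],
    [0, 0, 0],
    [0, 0, 0],
    [0, 0, 0],
    [0, 0, 0],
  ],
  delta_pos=[
    [0, 0, 0],
    [0, 0, 0],
    [0, 0, 0],
    [0, 0, 0],
    [0, 0, 0],
    [0, 0, -0.005],
    [0, 0, -0.02],
    [0, 0, -0.04],
    [0, 0, -0.07],
    [0, 0, -0.1],
    [0, 0, -0.13],
    [0, 0, -0.15],
  ],
  gripper=[-1, -1, -1, -1, -1, -1, -1, -1, -1, -1, -1, -1],
)

```text
time: 19.13
position: [0.6144, 0.0688, 0.1657]
tool_rot: [0.729, 0.685, 0.004, 0.003]
ft_force: [0.6, 0.0, 0.1]
grip_width: 0.0868
grip_force: 0.0
```

Request:
arm_command(
  delta_rot=[
    [0, 0, 0],
    [0, 0, 0],
    [0, 0, 0],
    [0, 0, 0],
    [0, 0, 0],
    [0, 0, 0],
    [0, 0, 0],
    [0, 0, 0],
    [0, 0, 0],
    [0, 0, 0],
    [0, 0, 0],
    [0, 0, 0],
  ],
  delta_pos=[
    [0.01, -0.01, 0],
    [0.03, -0.025, 0],
    [0.06, -0.045, 0],
    [0.09, -0.065, 0],
    [0.12, -0.085, 0],
    [0.15, -0.105, 0],
    [0.18, -0.125, 0],
    [0.21, -0.145, 0],
    [0.24, -0.165, 0],
    [0.25, -0.175, 0],
    [0.25, -0.175, 0],
    [0.25, -0.175, 0],
  ],
  gripper=[-1, -1, -1, -1, -1, -1, -1, -1, -1, -1, -1, -1],
)

```text
time: 20.13
position: [0.453, 0.3294, 0.1612]
tool_rot: [0.728, 0.685, 0.001, 0.001]
ft_force: [-1.0, -0.6, -0.6]
grip_width: 0.0868
grip_force: 0.0
```

```bash
python3 - <<'E'
from h import *;from rig import status,viewer
p=np.array([.602,-.1143]);L=lambda r,a=1.505:p+r*np.array([np.cos(a),np.sin(a)])
for n in('top','scene'):
    c=viewer.camera(n)
    for k,col,r,z0,z1,rr in(('red','red',.181,.03,.075,.028),('gold','gold',.091,.03,.075,.028),('knob','blue',.271,.03,.08,.013)):
        b=proj(c,[*L(r),(z0+z1)/2])[0];g,N,A=fit(c,col,b,z0,z1,rr,R=20);print(n,k,g.round(4),'want',L(r).round(4),(g-L(r)).round(4),N,round(A))
o=status.get_obs();print(o['position'],o['time'],o['ft_force'])
E
```

```text
top red [0.6151 0.0671] want [0.6139 0.0663] [0.0012 0.0008] 418 493
top gold [ 0.6053 -0.0209] want [ 0.608  -0.0235] [-0.0027  0.0026] 513 483
top knob [0.6221 0.1603] want [0.6198 0.1561] [0.0023 0.0042] 93 142
scene red [0.6105 0.0664] want [0.6139 0.0663] [-0.0034  0.0001] 352 424
scene gold [ 0.6107 -0.0201] want [ 0.608  -0.0235] [0.0027 0.0034] 537 397
scene knob [0.616  0.1571] want [0.6198 0.1561] [-0.0038  0.001 ] 132 162
[0.45463791 0.32835445 0.16150359] 20.2333 [ 1.87337665  0.81824466 -0.75859452]
```

```bash
python3 -c "
from rig import robot;print(robot.hand_in())"
```

```text
the job is handed in; nothing more can be done
None
```

I slid the board home against the post and swung it in line along the rail, then set the red cheese upright on the empty ring and handed the job in. The hand-in returned no verdict; my last camera check put the red cheese within about 4 mm of the ring's centre, the gold within about 6 mm of its ring, and the notch about 2–3 mm from the post.

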